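Refit the hob knob and hold it pressed

ROBOT

A 7-joint arm with a two-finger parallel gripper is mounted at the origin on the work surface. World frame = base frame: x ahead of the robot, y to its left, z up, the work surface at z = 0. Lengths are in m, angles in rad, forces in N, time in s.
With the tool pointing down it reaches from about 0.4 to 0.85 m from the base axis. Payload 4.5 kg.
Tool frame: the origin (TCP) lies at the very end of the fingers, on their centre line; the grasp point (between the pads) lies 19 mm behind it (r.grip_depth is the z of the grasp point in the tool frame, in m); z points along the fingers, y is the line along which they close (so a half turn about z gives the same grasp; the last joint's range is limited). The gripper opens to 88 mm and grips with 3 to 60 N. Pads are 18 mm wide; open, the fingers measure 123 mm over their backs; the gripper's body (75 mm by 187 mm) begins 45 mm behind the grasp point.
Start: joints at [1.352, 0.689, -0.195, 1.565, 0.157, 0.902, -0.215], TCP at [0.156, -0.605, 0.239] pointing down, gripper open.
Joint ranges: [-3.01, 3.01], [-0.46, 2.08], [-1.47, 1.51], [0.13, 2.56], [-1, 4.14], [0.04, 2.09], [-2.66, 2.66]. Speed limits (rad/s): [2.57, 2.57, 3.14, 3.14, 3.14, 3.14, 3.14].

INTERFACE

Orientations are given as a unit quaternion [x, y, z, w].
In Python, from plant import r, camrig gives the robot as it stands (r), with the cameras (camrig).
- The arm moves only by the tool nudge_tcp, called after "Emit:" by a JSON object that holds its "op" and its "data". Schema: {"type":"object","properties":{"rows":{"type":"array","items":{"type":"number"},"minItems":7,"maxItems":70},"clamp_n":{"type":"number"},"only":{"type":"string"},"quiet":{"type":"boolean"},"lines":{"type":"string"}},"required":["rows"],"additionalProperties":false}. rows is one flat list of numbers that holds 1 to 10 rows one after another, with no inner brackets; each row has 7 numbers: the opening from 0.0 (shut) to 1.0 (fully open), then dx, dy, dz in m, then a rotation vector rx, ry, rz in rad; each row is the pose to reach, as a shift and turn from the pose commanded when the call began, along the tool's axes at that moment; what a row does not reach only later rows make up. A row lasts 1/10 s, in which the tool goes at most 0.05 m and 0.15 rad, less where a joint would pass 70% of its speed; a pose out of reach is approached as far as the arm can. The fingers move at their own pace and stop on an object; clamp_n is the grip in N (left out, the last holds). Time passes only in rows, so rows that do not move let the fingers close. The tool returns the time, the measured TCP pose, the force, the opening and the grip force at its end. only (a regular expression) keeps the lines of the reply that match it, lines (a string "A,B") keeps lines A to B, and quiet returns only ok. Input that does not fit is refused with a message, and nothing moves.
- r.get_state(): the state, without advancing time (a new reading comes with each control period).
- camrig.snapshot(name): name is "side" or "top"; returns the picture (400x640x3 uint8, red, green, blue); there is no depth.
- camrig.camera_params(name): a dict with "fx", "fy", "cx", "cy" (pixels), "rvec" (rotation vector, rad) and "tvec" (3), from world to camera coordinates, as OpenCV has them. Camera axes: x right, y down, z forward; pixel columns grow to the right and rows downward; lengths in m; the calibration is good to about 2 mm. A picture is of the moment at which its call begins. camera_params takes no time and is no camera call.
- r.finish_job(): hands the job in; it is judged then, once.
The state is a dict: "clock": time; "q": joint angles; "qd": joint speeds; "joint_torque": joint torques, N m; "tool_pos": TCP position; "eef_rot": TCP orientation; "contact_force": force on the tool from outside, world axes, zero at the start; "moment": the same for the moment, N m; "opening": opening from 0.0 (shut) to 1.0 (fully open); "finger_force": force on a finger pad.
Only numpy, scipy, OpenCV 4.12 (cv2) and the standard library are available. Lean on these libraries where they do the work, as an engineer would, in place of code of your own. Each camera call takes 0.05 s, during which the arm holds its last target. There are 200 camera calls.

TASK

The hob's control knob has been washed and is drying on the tray. Slide the black guard on the hob all the way along its rails to uncover the bare spindle, then turn the knob so that its keyed bore matches the flat of the spindle, push it fully home and press it all the way in against the spring, as for lighting the burner. Leave everything else undisturbed, and finish while still holding the knob pressed in, without letting go.

Things in the scene. Friction and masses are not known exactly. Their poses are not given: they have to be found in the camera images.
- hob: Steel single-burner gas hob, fixed, 340 (x) x 300 (y) x 60 mm high. Origin: centre of its underside. Front is its -x side; along it, 115 mm before the origin, runs the control strip (along y) between two rails 6 mm high, 86 mm apart, with guard and spindle (spindle at about y +70 mm). The pan support behind reaches 100 mm above the worktop, over 90 mm from the spindle.
- guard (a joint): Travel of the guard along the rails towards the hob's -y (to the right as the robot sees it), m: at 0 to 0.015 it hides the spindle, at 0.135 it is at its stop, well clear. Friction about 1.5 N; it stays where it is left.
- guard_fin (a point): Top centre of the upright fin on the guard, 124 mm above the worktop; axes as the hob's. The guard is an opaque black hood, 78 (x) x 100 (y) x 38 mm high, on the hob's top plate, open at its y ends. The fin on its roof is 12 mm thick (y), 44 mm long (x), 26 mm high.
- spindle_tip (a point): Centre of the top end of the upright steel D-spindle, 25 mm above the hob's top plate (85 mm above the worktop) when not pressed. Diameter 14 mm, with one flat along its whole length, 1.5 mm from the axis, facing this point's +x. The top 2 mm is stepped in by 1 mm all round. It does not turn. It stands in a black bezel 34 mm across, 2 mm high.
- spindle (a joint): How far the spindle is pressed down, m: 0 at rest, 0.006 fully in. Spring: about 5 N to start it, 9.5 N fully in; it returns when let go.
- knob: Black cooker knob, 40 mm high, about 60 g, standing mouth down on the tray. Origin: centre of its underside, z up. Round skirt 43 mm across, 0 to 18 mm high; above it a grip bar 14 mm thick (y), 36 mm long (x), 18 to 40 mm high. A thin nose (6 mm thick, 18 to 30 mm high) on the bar's +x end reaches 29 mm from the axis, past the skirt.
- knob_bore (a point): Centre of the blind end of the knob's D-bore, 16 mm above the underside; axes as the knob's. Bore 15 mm across, its flat 2 mm from the axis on the nose (+x) side: the nose must point the way the spindle's flat faces. Home, this point meets the spindle tip, the underside then 9 mm above the hob's top plate (3 mm when fully pressed).
- knob_nose (a point): Outer end of the knob's nose, 29 mm from the axis along the knob's +x, 24 mm above the underside. Axes as the knob's.
- tray: Low grey tray, fixed, 220 (x) x 260 (y) mm, floor 4 mm thick, rim 12 mm high. Origin: centre of its underside. The knob, burner_cap and burner_ring lie on it in any order.
- burner_cap: Dark steel disc, 60 mm across, 13 mm high, on the tray: leave alone. Origin: centre of its underside.
- burner_ring: Aluminium ring, 54 mm across, 14 mm high, 32 mm hole, on the tray: leave alone. Origin: centre of its underside.
- mug: White mug, 80 mm across, 90 mm high, behind the tray: leave alone. Origin: centre of its underside.
- mill: Wooden mill, 54 mm across, 140 mm high, behind the tray: leave alone. Origin: centre of its underside.
- spoon: Spoon with a wooden handle and a steel bowl lying on the right of the hob: leave alone. Its handle points to its -x.
- jar: Glass jar with steel lid, 68 mm across, 90 mm high, on the right of the hob: leave alone. Origin: centre of its underside.

How it is judged:
On the way, in this order (a step that is already met when the one before it is completed fails the run):
1. the guard is slid clear of the spindle (value of joint guard above 0.11 m), for 0.2 s.
2. the knob is keyed onto the spindle, fully home (z of knob_bore in the frame of spindle_tip below 0.003 m and horizontal distance between knob_bore and spindle_tip below 0.003 m and x of knob_nose in the frame of spindle_tip above 0.02 m and angle between the x axis of knob and the x axis of spindle_tip, either way round below 0.4 rad and angle between knob's own z axis and vertical below 0.12 rad), for 0.2 s.
At the end, for the whole second after the job is handed in: Guard at least 110 of 135 mm along; knob home on the spindle (bore end within 3 mm of the tip in height and sideways, nose within 0.4 rad of the flat's direction, upright within 0.12 rad); spindle pressed more than 4 of 6 mm; fingers still on the knob with over 3 N (all of step 2 and value of joint guard above 0.11 m and value of joint spindle above 0.004 m and contact force between the fingers and knob above 3 N); the arm keeps its last pose, push and grip.
It fails at once if another thing is pushed aside (over 30 mm) (distance of any of burner_cap, burner_ring, mug, mill, spoon, jar from where it was at the start of the episode above 0.03 m).
It also fails if it takes over 51 s, if anything falls off the work surface, if the arm or the gripper's body presses on something with over 40 N, if the wrist force passes 120 N, or if a joint passes its speed limit or range.

## Working session

There is one attempt and no reset: what is moved stays moved. The work goes in short steps, Python scripts to look and compute and a tool call to move; the robot and the scene stay as the last step left them, time stands still between calls to the robot, and variables do not carry over. Pictures are saved under pics/ and viewed, at most 10 in all, crops included, and the job is handed in when it is done.

```bash
ls; mkdir -p pics; cat > h.py <<'E'
import numpy as np, cv2
from plant import r, camrig
def cam(n):
    p=camrig.camera_params(n); K=np.array([[p['fx'],0,p['cx']],[0,p['fy'],p['cy']],[0,0,1.]])
    return K,cv2.Rodrigues(np.array(p['rvec'],float))[0],np.array(p['tvec'],float).reshape(3)
def ray(n,u,v):
    K,R,t=cam(n); return -R.T@t, R.T@np.linalg.inv(K)@np.array([u,v,1.])
def plane(n,u,v,z):
    c,d=ray(n,u,v); return c+d*(z-c[2])/d[2]
def tri(a,b):
    """a,b=(cam,u,v): closest point and gap of two rays"""
    c1,d1=ray(*a); c2,d2=ray(*b)
    s=np.linalg.lstsq(np.c_[d1,-d2],c2-c1,rcond=None)[0]
    p,q=c1+s[0]*d1,c2+s[1]*d2
    return (p+q)/2,np.linalg.norm(p-q)
def proj(n,P):
    K,R,t=cam(n); x=K@(R@np.array(P,float)+t); return x[:2]/x[2]
def save(n,f):
    im=camrig.snapshot(n); cv2.imwrite('pics/'+f,cv2.cvtColor(im,cv2.COLOR_RGB2BGR)); return im
E
python3 - <<'E'
from h import *
for n in('top','side'): save(n,n+'0.png'); K,R,t=cam(n); print(n,K[0,0],-R.T@t,R[2])
s=r.get_state(); print(s['clock'],s['tool_pos'],s['eef_rot'],s['opening'],r.grip_depth)
E
```

```text
pics
plant.py
top 460.38624906453134 [ 0.4966773  -0.08396729  1.37251011] [ 0.07277855 -0.00102731 -0.9973476 ]
side 452.414889436642 [0.03821919 0.73743695 0.96025694] [ 0.43850725 -0.63971317 -0.63125149]
0.1 [ 0.15613764 -0.60460243  0.23799561] [ 9.92019516e-01  1.26081756e-01 -1.53916382e-04 -8.04350865e-04] 1.0015277316177678 -0.0187
```

View pics/top0.png

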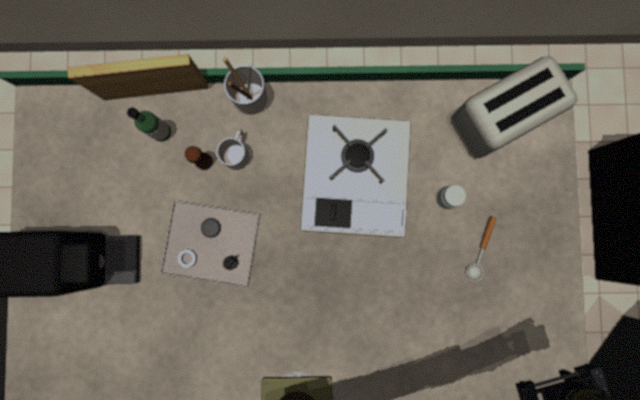

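View pics/side0.png

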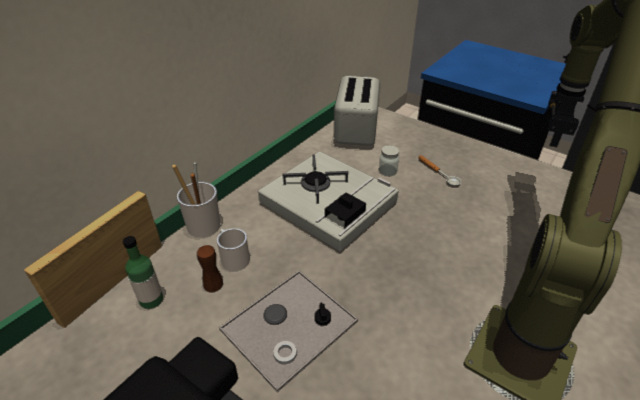

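The top view shows the guard at about (333,213), the knob at (231,262) with its nose up and to the right, and the hob with corners near (308,116), (410,120), (405,236) and (302,230). The side view shows the guard at (345,208) and the knob at (323,316). I'll enlarge these for detail.

```bash
python3 - <<'E'
import cv2,numpy as np
t=cv2.imread('pics/top0.png');s=cv2.imread('pics/side0.png')
def c(im,u,v,w,h,k): return cv2.convertScaleAbs(cv2.resize(im[v:v+h,u:u+w],None,fx=k,fy=k,interpolation=cv2.INTER_CUBIC),alpha=1.6,beta=15)
# top-left: top hob strip (300,185) x6.. 66x50->400x300
A=c(t,300,190,66,50,6);B=c(t,212,244,40,30,10)[:300,:396];C=c(s,318,180,66,50,6);D=c(s,303,295,40,30,10)[:300,:396]
cv2.imwrite('pics/crop0.png',np.vstack([np.hstack([A,B]),np.hstack([C,D])]))
E
```

```text
(no output)
```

View pics/crop0.png

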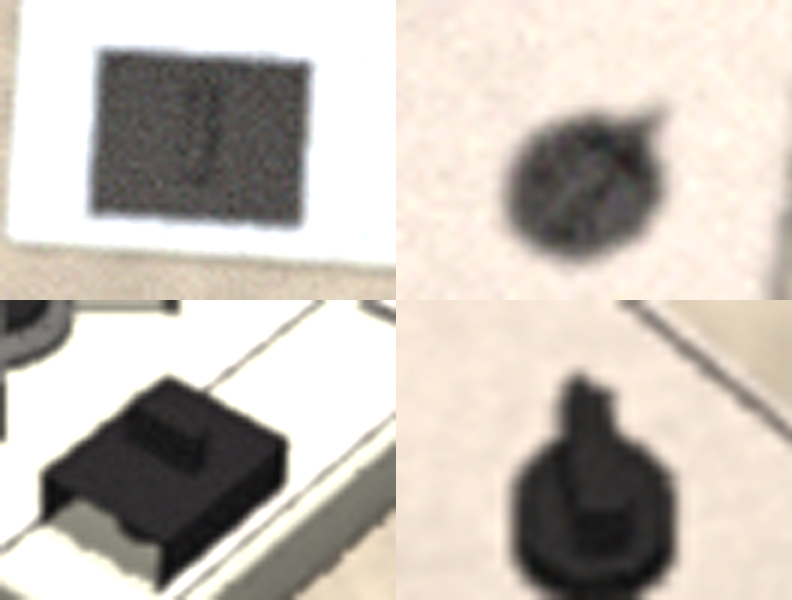

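```bash
python3 - <<'E'
from h import *
T=dict(pp=(316.7,198),pm=(352,200.3),mm=(350.3,227.7),mp=(315,225.3))
S=dict(pm=(346,193),mm=(365.8,203),mp=(344.7,220),pp=(325,209.2))
P=[]
for k in T:
    p,g=tri(('top',*T[k]),('side',*S[k])); P.append(p); print(k,p.round(4),g.round(4),plane('top',*T[k],.098).round(4))
print(np.mean(P,0))
t=cv2.imread('pics/top0.png');s=cv2.imread('pics/side0.png')
for n,im,(u,v,w,h) in(('top',t,(300,190,66,46)),('top',t,(212,244,40,34)),('side',s,(303,295,40,35)),('side',s,(322,186,50,38))):
    m=(cv2.GaussianBlur(cv2.cvtColor(im,cv2.COLOR_BGR2GRAY),(3,3),0)[v:v+h,u:u+w]<75).astype('uint8')
    c=max(cv2.findContours(m,0,1)[0],key=cv2.contourArea).reshape(-1,2)+[u,v]
    print(n,len(c),cv2.minAreaRect(c.astype('f4')),c.min(0),c.max(0))
    if w==40 and n=='top':
        op=cv2.morphologyEx(m,cv2.MORPH_OPEN,cv2.getStructuringElement(2,(7,7)))
        c2=max(cv2.findContours(op,0,1)[0],key=cv2.contourArea).reshape(-1,2)+[u,v]
        ctr,rad=cv2.minEnclosingCircle(c2.astype('f4')); far=c[np.argmax(np.linalg.norm(c-np.array(ctr),axis=1))]
        print('knob',ctr,rad,far)
        a=plane('top',*ctr,.016);b=plane('top',*far,.028);b2=plane('top',238.6,255.2,.028);print(a,b,b2,np.degrees(np.arctan2(*(b2-a)[[1,0]])),np.linalg.norm((b2-a)[:2]))
# side knob: bar top near (320.8+,..)
print(tri(('top',231,261.8),('side',303+18.6,295+8.5)))
E
```

```text
pp [ 0.6157 -0.0659  0.0915] 0.0009 [ 0.6155 -0.0658  0.098 ]
pm [ 0.6081 -0.1643  0.0912] 0.0006 [ 0.6077 -0.1638  0.098 ]
mm [ 0.5323 -0.1576  0.094 ] 0.0011 [ 0.5317 -0.1577  0.098 ]
mp [ 0.5407 -0.0595  0.0942] 0.002 [ 0.5397 -0.0601  0.098 ]
[ 0.57419687 -0.11183795  0.09274852]
top 115 ((332.9669189453125, 212.52919006347656), (34.05854415893555, 26.386014938354492), 3.5763344764709473) [316 199] [350 226]
top 39 ((230.5, 262.0), (12.0, 13.0), 90.0) [224 256] [237 268]
knob (230.5, 262.5) 7.382511615753174 [236 256]
[0.43699841 0.19025434 0.016     ] [0.45607869 0.17186517 0.028     ] [0.45828703 0.16431023 0.028     ] -50.62918436859698 0.03356042167966001
side 54 ((322.5, 314.0), (22.0, 15.0), 90.0) [315 303] [330 325]
side 96 ((344.958984375, 209.4508056640625), (27.2718563079834, 39.05125427246094), 50.194427490234375) [325 193] [365 223]
(array([0.44229112, 0.18290709, 0.05081639]), np.float64(0.004217418886638323))
```

```bash
cat >> h.py <<'E'
from scipy.spatial.transform import Rotation as Ro
def go(x,y,z,yaw):
    """shift in tool axes and turn about tool z to TCP (x,y,z), tool x at yaw (deg), pointing down"""
    s=r.get_state(); R=Ro.from_quat(s['eef_rot'])
    W=Ro.from_euler('z',yaw,degrees=True)*Ro.from_euler('x',180,degrees=True)
    print(round(s['clock'],2),'d',R.inv().apply(np.array([x,y,z])-s['tool_pos']).round(4),'rot',(R.inv()*W).as_rotvec().round(4),'F',np.round(s['contact_force'],1))
E
python3 -c "
from h import *
go(.574,-.112,.17,-4.7)"
```

```text
0.1 d [ 0.5278 -0.3723  0.0686] rot [-0.0016  0.0004  0.3349] F [ 0.9 -0.2  0.9]
```

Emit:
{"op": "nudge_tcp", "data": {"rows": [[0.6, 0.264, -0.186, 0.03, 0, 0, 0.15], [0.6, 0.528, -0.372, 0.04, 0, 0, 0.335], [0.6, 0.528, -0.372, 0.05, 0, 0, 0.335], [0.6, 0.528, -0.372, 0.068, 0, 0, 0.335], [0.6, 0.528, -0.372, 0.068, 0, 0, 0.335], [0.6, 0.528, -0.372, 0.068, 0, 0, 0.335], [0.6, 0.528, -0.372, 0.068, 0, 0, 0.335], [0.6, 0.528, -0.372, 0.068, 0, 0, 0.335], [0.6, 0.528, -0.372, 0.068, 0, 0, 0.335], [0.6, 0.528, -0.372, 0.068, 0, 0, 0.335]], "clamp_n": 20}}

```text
refused: rows[0]: [0.6, 0.264, -0.186, 0.03, 0, 0, 0.15] is not of type 'number' (schema: type "number"). Nothing was moved.
```

The error is about the shape of the input: one flat list, 7 numbers to a row, no inner brackets. Fixing that and sending the same move.

Emit:
{"op": "nudge_tcp", "data": {"rows": [0.6, 0.264, -0.186, 0.03, 0, 0, 0.15, 0.6, 0.528, -0.372, 0.04, 0, 0, 0.335, 0.6, 0.528, -0.372, 0.05, 0, 0, 0.335, 0.6, 0.528, -0.372, 0.068, 0, 0, 0.335, 0.6, 0.528, -0.372, 0.068, 0, 0, 0.335, 0.6, 0.528, -0.372, 0.068, 0, 0, 0.335, 0.6, 0.528, -0.372, 0.068, 0, 0, 0.335, 0.6, 0.528, -0.372, 0.068, 0, 0, 0.335, 0.6, 0.528, -0.372, 0.068, 0, 0, 0.335, 0.6, 0.528, -0.372, 0.068, 0, 0, 0.335], "clamp_n": 20}}

```text
clock: 1.1
tool_pos: [0.4792, -0.2244, 0.1872]
eef_rot: [0.999, -0.041, -0.0, 0.0]
contact_force: [0.9, -0.8, -1.2]
opening: 0.598
finger_force: 0.0
```

```bash
python3 -c "
from h import *
go(.574,-.112,.17,-4.7)"
```

```text
1.1 d [ 0.0852 -0.1198  0.0172] rot [ 0.0001  0.0004 -0.0002] F [ 0.9 -0.8 -1.2]
```

Emit:
{"op": "nudge_tcp", "data": {"rows": [0.6, 0.085, -0.12, 0.017, 0, 0, 0, 0.6, 0.085, -0.12, 0.017, 0, 0, 0, 0.6, 0.085, -0.12, 0.017, 0, 0, 0, 0.6, 0.085, -0.12, 0.017, 0, 0, 0, 0.6, 0.085, -0.12, 0.017, 0, 0, 0, 0.6, 0.085, -0.12, 0.05, 0, 0, 0, 0.6, 0.085, -0.12, 0.079, 0, 0, 0, 0.4, 0.085, -0.12, 0.079, 0, 0, 0, 0, 0.085, -0.12, 0.079, 0, 0, 0, 0, 0.085, -0.12, 0.079, 0, 0, 0], "clamp_n": 20}}

```text
clock: 2.1
tool_pos: [0.5735, -0.1147, 0.1102]
eef_rot: [0.999, -0.042, 0.001, 0.0]
contact_force: [0.0, 0.6, 0.6]
opening: 0.353
finger_force: 0.0
```

Emit:
{"op": "nudge_tcp", "data": {"rows": [0, 0, 0, 0, 0, 0, 0, 0, 0, 0, 0, 0, 0, 0, 0, 0, 0, 0, 0, 0, 0]}}

```text
clock: 2.4
tool_pos: [0.5736, -0.1133, 0.1097]
eef_rot: [0.999, -0.041, 0.001, -0.0]
contact_force: [-0.4, 0.8, 4.7]
opening: 0.136
finger_force: 20.0
```

Emit:
{"op": "nudge_tcp", "data": {"rows": [0, 0, 0.02, 0, 0, 0, 0, 0, 0, 0.04, 0, 0, 0, 0, 0, 0, 0.06, 0, 0, 0, 0, 0, 0, 0.08, 0, 0, 0, 0, 0, 0, 0.1, 0, 0, 0, 0, 0, 0, 0.12, 0, 0, 0, 0, 0, 0, 0.13, 0, 0, 0, 0, 0, 0, 0.136, 0, 0, 0, 0, 0, 0, 0.136, 0, 0, 0, 0, 0, 0, 0.136, 0, 0, 0, 0]}}

```text
clock: 3.4
tool_pos: [0.5637, -0.2363, 0.1095]
eef_rot: [0.999, -0.037, -0.0, -0.008]
contact_force: [-0.7, 21.5, 12.7]
opening: 0.133
finger_force: 20.0
```

Emit:
{"op": "nudge_tcp", "data": {"rows": [0.4, 0, -0.01, 0, 0, 0, 0, 0.4, 0, -0.01, 0, 0, 0, 0, 0.4, 0, -0.01, 0, 0, 0, 0, 0.4, 0, -0.01, -0.04, 0, 0, 0, 0.4, 0, -0.01, -0.08, 0, 0, 0, 0.4, -0.05, -0.01, -0.12, 0, 0, 0, 0.6, -0.1, -0.01, -0.14, 0, 0, 0, 0.6, -0.15, -0.01, -0.14, 0, 0, 0, 0.6, -0.18, -0.01, -0.14, 0, 0, 0, 0.6, -0.18, -0.01, -0.14, 0, 0, 0]}}

```text
clock: 4.4
tool_pos: [0.3741, -0.2248, 0.2485]
eef_rot: [0.999, -0.045, -0.005, -0.0]
contact_force: [1.5, -0.1, -0.4]
opening: 0.601
finger_force: 0.0
```

```bash
python3 - <<'E'
from h import *
ims={n:[camrig.snapshot(n) for _ in range(6)] for n in('top','side')}
I={}
for n in ims: I[n]=np.mean(ims[n],0).astype('uint8'); cv2.imwrite(f'pics/{n}1.png',I[n][:,:,::-1])
print([proj(n,p) for p in((.58,-.10,.085),(.437,.19,.03)) for n in('top','side')])
def c(im,u,v,w,h,k): return cv2.convertScaleAbs(cv2.resize(im[v:v+h,u:u+w],None,fx=k,fy=k,interpolation=cv2.INTER_CUBIC)[:300,:400,::-1],alpha=1.1,beta=15)
A=c(I['top'],310,195,40,30,10);B=c(I['top'],212,244,40,30,10);C=c(I['side'],325,190,40,30,10);D=c(I['side'],303,297,40,30,10)
cv2.imwrite('pics/crop1.png',np.vstack([np.hstack([A,B]),np.hstack([C,D])]))
E
```

```text
[array([329.15106312, 210.87656344]), array([341.5502929 , 209.41013511]), array([229.61098524, 262.72566244]), array([322.47910515, 311.8041281 ])]
```

View pics/crop1.png

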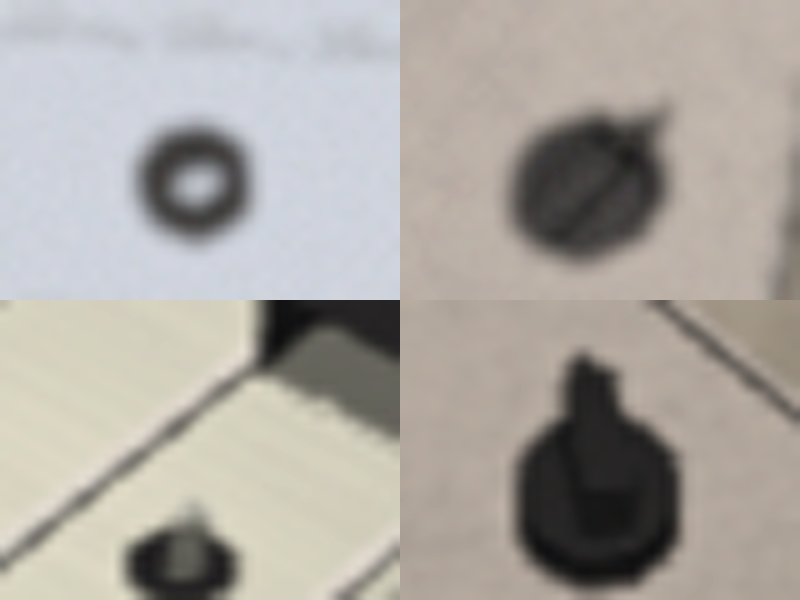

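The top view shows the bezel ring at about (329.1,212.7) with the bright, slanted D tip inside it. In the side view the spindle is at about (343.5,216). The knob bar runs up and to the right, with the nose at (238.6,254.8). Next I'll measure sub-pixel and get the flat's direction.

```bash
python3 - <<'E'
from h import *
I={n:np.mean([camrig.snapshot(n) for _ in range(16)],0) for n in('top','side')}
np.savez('I.npz',**I)
g={n:I[n].mean(2) for n in I}
K=8
def up(n,u,v,w,h): return cv2.resize(g[n][v:v+h,u:u+w].astype('f4'),None,fx=K,fy=K,interpolation=cv2.INTER_CUBIC)
def un(c,u,v): return ((c[0]+.5)/K-.5+u,(c[1]+.5)/K-.5+v)
# bezel filled
a=up('top',320,204,20,19); lo,hi=a.min(),np.median(a[:16]); m=(a<(lo+hi)/2).astype('uint8')
c=max(cv2.findContours(m,0,1)[0],key=cv2.contourArea); M=cv2.moments(c); cb=un((M['m10']/M['m00'],M['m01']/M['m00']),320,204)
print('bezel',cb,cv2.fitEllipse(c),plane('top',*cb,.062))
f=np.zeros_like(m);cv2.drawContours(f,[c],-1,1,-1); f=cv2.erode(f,np.ones((3,3)),iterations=8)
w=np.clip(a-(lo+15),0,None)*f; M=cv2.moments(w); ct=un((M['m10']/M['m00'],M['m01']/M['m00']),320,204)
th=.5*np.arctan2(2*M['mu11'],M['mu20']-M['mu02']); print('tip blob',ct,plane('top',*ct,.085),'major axis img deg',np.degrees(th),'mu',M['mu20']/M['m00']/64,M['mu02']/M['m00']/64)
def c_(im,u,v,w,h): 
    x=cv2.resize(im[v:v+h,u:u+w],None,fx=20,fy=20,interpolation=cv2.INTER_CUBIC); return cv2.normalize(x,None,0,255,cv2.NORM_MINMAX)[:,:,::-1]
cv2.imwrite('pics/crop2.png',np.hstack([c_(I['top'],320,203,20,20),c_(I['side'],334,205,20,20)]))
E
```

```text
bezel (328.9993120654224, 212.78716078315458) ((75.47069549560547, 73.82103729248047), (86.43451690673828, 87.26756286621094), 102.72830963134766) [ 0.57603558 -0.09977329  0.062     ]
tip blob (329.3128640266153, 212.9954308409969) [ 0.57404619 -0.1003656   0.085     ] major axis img deg -18.721415127011923 mu 1.973555695253601 1.2821546383423965[ WARN:0@26.515] global loadsave.cpp:1063 imwrite_ Unsupported depth image for selected encoder is fallbacked to CV_8U.
```

View pics/crop2.png

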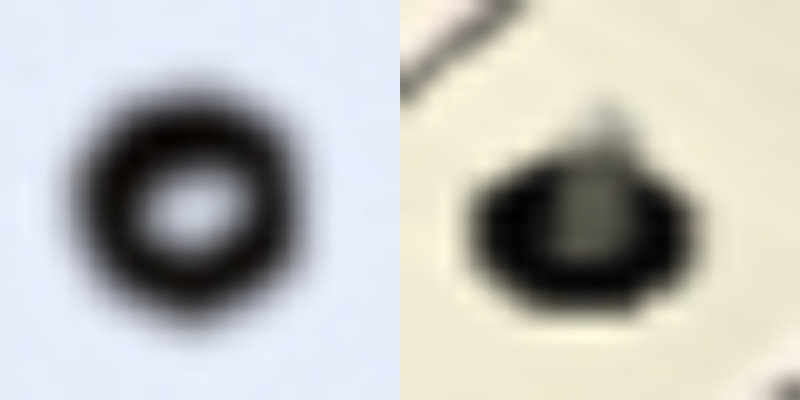

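```bash
python3 - <<'E'
from h import *
I=dict(np.load('I.npz'))
def c_(n,u,v,w,h,g): 
    x=cv2.resize(I[n][v:v+h,u:u+w],None,fx=20,fy=20,interpolation=cv2.INTER_CUBIC); return np.clip((x-x.min())*g,0,255).astype('uint8')[:,:,::-1]
cv2.imwrite('pics/crop3.png',np.hstack([c_('top',221,252,20,20,3.),c_('side',313,299,20,27,5.)[:400]]))
# bezel side
g=cv2.resize(I['side'].mean(2)[205:225,334:354].astype('f4'),None,fx=8,fy=8,interpolation=cv2.INTER_CUBIC)
m=(g<100).astype('uint8'); c=max(cv2.findContours(m,0,1)[0],key=cv2.contourArea); h=cv2.convexHull(c)
e=cv2.fitEllipse(h); s=((e[0][0]+.5)/8-.5+334,(e[0][1]+.5)/8-.5+205); print(e,s,plane('side',*s,.062),tri(('top',328.999,212.787),('side',*s)))
print(proj('side',(.576,-.0998,.062)))
E
```

```text
((73.3072738647461, 92.75448608398438), (67.81497955322266, 89.43231964111328), 89.94405364990234) (342.72590923309326, 216.15681076049805) [ 0.57440613 -0.09911389  0.062     ] (array([ 0.57564837, -0.10005808,  0.06072049]), np.float64(0.0010747861702293988))
[342.41070046 215.81720172]
```

View pics/crop3.png

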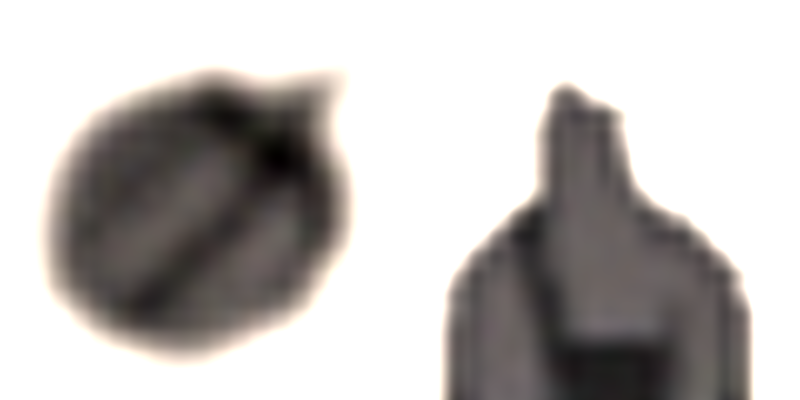

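```bash
python3 - <<'E'
from h import *
f=lambda x,y:('side',313+(x-400)/20-.5,299+y/20-.5)
t=lambda x,y:('top',221+x/20-.5,252+y/20-.5)
a=lambda p,q:np.degrees(np.arctan2(*(q-p)[[1,0]]))
P=lambda c,z:plane(*c,z)
nl,fl,nr,fr=[P(f(*c),.044) for c in((567,342),(553,105),(665,342),(615,115))]
print(nl,fl,nr,fr); print(a(nl,fl),a(nr,fr),np.mean([nl,fl,nr,fr],0))
print('topline',a(P(t(150,305),.03),P(t(270,165),.03)))
I=np.load('I.npz')['top'].mean(2)[250:275,219:243].astype('f4')
g=cv2.resize(I,None,fx=8,fy=8,interpolation=cv2.INTER_CUBIC); m=(g<90).astype('uint8')
c=max(cv2.findContours(m,0,1)[0],key=cv2.contourArea).reshape(-1,2).astype(float)
q=np.array([plane('top',(x+.5)/8-.5+219,(y+.5)/8-.5+250,.013)[:2] for x,y in c])
d=q-q.mean(0); b=d[:,1]<-.0; 
ang=np.degrees(np.arctan2(d[:,1],d[:,0])); low=(ang<-75)|(ang>120) # away from nose
A=np.c_[2*q[low],np.ones(low.sum())]; s=np.linalg.lstsq(A,(q[low]**2).sum(1),rcond=None)[0]
print('skirt',s[:2],np.sqrt(s[2]+s[0]**2+s[1]**2))
n=np.linalg.norm(d,axis=1); i=n.argmax(); tip=plane('top',(c[i,0]+.5)/8-.5+219,(c[i,1]+.5)/8-.5+250,.028)[:2]; print('nose',tip,tip-s[:2],np.degrees(np.arctan2(*(tip-s[:2])[::-1])))
E
```

```text
[0.42773126 0.20933365 0.044     ] [0.44964772 0.18245344 0.044     ] [0.41818578 0.20244406 0.044     ] [0.44258177 0.1791923  0.044     ]
-50.808330166685245 -43.624350320597365 [0.43453663 0.19335586 0.044     ]
topline -41.08699248041576
skirt [0.44131356 0.19296104] 0.0241331750063147
nose [0.45692927 0.16805167] [ 0.01561571 -0.02490937] -57.91635594838563
```

```bash
python3 -c "
from h import *
go(.438,.192,.12,-48)"
```

```text
6.6 d [ 0.0205 -0.4195  0.1286] rot [ 1.000e-04 -1.000e-04  7.555e-01] F [ 0.1 -0.4 -0.4]
```

Emit:
{"op": "nudge_tcp", "data": {"rows": [0.5, 0.02, -0.42, 0, 0, 0, 0.756, 0.5, 0.02, -0.42, 0, 0, 0, 0.756, 0.5, 0.02, -0.42, 0, 0, 0, 0.756, 0.5, 0.02, -0.42, 0, 0, 0, 0.756, 0.5, 0.02, -0.42, 0, 0, 0, 0.756, 0.5, 0.02, -0.42, 0, 0, 0, 0.756, 0.5, 0.02, -0.42, 0.02, 0, 0, 0.756, 0.5, 0.02, -0.42, 0.06, 0, 0, 0.756, 0.5, 0.02, -0.42, 0.1, 0, 0, 0.756, 0.5, 0.02, -0.42, 0.128, 0, 0, 0.756]}}

```text
clock: 7.6
tool_pos: [0.4387, 0.197, 0.1197]
eef_rot: [0.915, -0.405, 0.001, -0.002]
contact_force: [1.0, 0.8, -0.8]
opening: 0.5
finger_force: 0.0
```

```bash
python3 -c "
from h import *
go(.438,.192,.026,-48)"
```

```text
7.6 d [0.0032 0.0044 0.0937] rot [-0.0052 -0.0004  0.0048] F [ 1.   0.8 -0.8]
```

Emit:
{"op": "nudge_tcp", "data": {"rows": [0.5, 0, 0, 0.03, 0, 0, 0, 0.5, 0, 0, 0.06, 0, 0, 0, 0.5, 0, 0, 0.06, 0, 0, 0, 0.5, 0, 0, 0.06, 0, 0, 0]}}

```text
clock: 8.0
tool_pos: [0.4375, 0.1924, 0.0608]
eef_rot: [0.913, -0.407, -0.0, 0.0]
contact_force: [0.1, -0.5, 0.6]
opening: 0.504
finger_force: 0.0
```

```bash
python3 -c "
from h import *
go(.438,.192,.026,-48)"
```

```text
8.0 d [ 0.0006 -0.0001  0.0348] rot [ 0.0008  0.0002 -0.0007] F [ 0.1 -0.5  0.6]
```

Emit:
{"op": "nudge_tcp", "data": {"rows": [0.5, 0, 0, 0.02, 0, 0, 0, 0.5, 0, 0, 0.034, 0, 0, 0, 0.5, 0, 0, 0.034, 0, 0, 0, 0, 0, 0, 0.034, 0, 0, 0, 0, 0, 0, 0.034, 0, 0, 0, 0, 0, 0, 0.034, 0, 0, 0, 0, 0, 0, 0.034, 0, 0, 0], "clamp_n": 20}}

```text
clock: 8.7
tool_pos: [0.4377, 0.1926, 0.0272]
eef_rot: [0.913, -0.407, 0.0, -0.0]
contact_force: [-0.1, 0.0, -0.7]
opening: 0.16
finger_force: 0.3
```

Emit:
{"op": "nudge_tcp", "data": {"rows": [0, 0, 0, 0, 0, 0, 0, 0, 0, 0, 0, 0, 0, 0, 0, 0, 0, 0, 0, 0, 0], "clamp_n": 50}}

```text
clock: 9.0
tool_pos: [0.4376, 0.1926, 0.0272]
eef_rot: [0.913, -0.407, 0.0, -0.0]
contact_force: [-1.3, -0.2, 6.4]
opening: 0.155
finger_force: 50.0
```

Emit:
{"op": "nudge_tcp", "data": {"rows": [0, 0, 0, -0.03, 0, 0, 0, 0, 0, 0, -0.07, 0, 0, 0, 0, 0, 0, -0.11, 0, 0, 0, 0, 0, 0, -0.14, 0, 0, 0, 0, 0, 0, -0.14, 0, 0, 0, 0, 0, 0, -0.14, 0, 0, 0]}}

```text
clock: 9.6
tool_pos: [0.4375, 0.1929, 0.1668]
eef_rot: [0.914, -0.407, 0.0, -0.0]
contact_force: [-0.5, 0.4, -1.1]
opening: 0.153
finger_force: 50.0
```

```bash
python3 - <<'E'
from h import *
go(.5757,-.0999,.15,18)
def crop(n,p,w,h,k):
    im=np.mean([camrig.snapshot(n) for _ in range(4)],0); np.save(n+'2.npy',im); u,v=proj(n,p).astype(int)
    x=cv2.resize(im[v-h//2:v+h//2,u-w//2:u+w//2],None,fx=k,fy=k,interpolation=cv2.INTER_CUBIC); print(n,u-w//2,v-h//2); return np.clip(x*1.8,0,255).astype('uint8')[:,:,::-1]
P=(.4376,.1926,.16); cv2.imwrite('pics/crop4.png',np.hstack([crop('top',P,40,40,10),crop('side',P,40,40,10)]))
E
```

```text
9.6 d [0.31   0.0932 0.0167] rot [-7.0000e-04 -6.0000e-04 -1.1519e+00] F [-0.5  0.4 -1.1]
top 198 244
side 301 257
```

View pics/crop4.png

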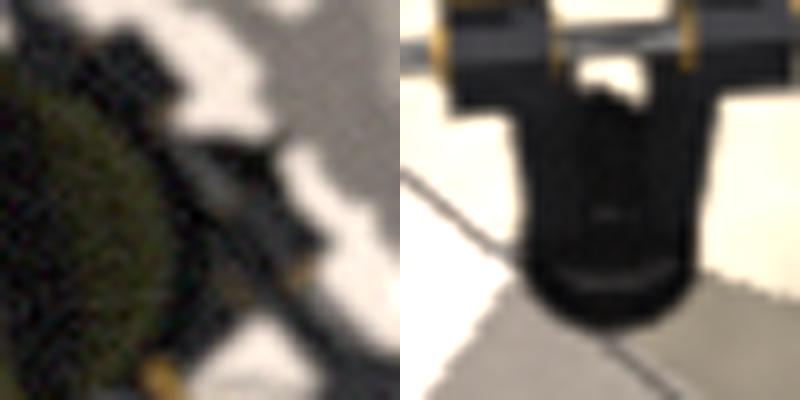

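The knob is held upright. In the side view the skirt spans u = 313–330, centred at about 321.3, with its lowest rim at v = 289.5. Next I'll move it above the spindle, turned to 18°.

Emit:
{"op": "nudge_tcp", "data": {"rows": [0, 0.31, 0.093, 0, 0, 0, -1.15, 0, 0.31, 0.093, 0, 0, 0, -1.15, 0, 0.31, 0.093, 0, 0, 0, -1.15, 0, 0.31, 0.093, 0, 0, 0, -1.15, 0, 0.31, 0.093, 0, 0, 0, -1.15, 0, 0.31, 0.093, 0, 0, 0, -1.15, 0, 0.31, 0.093, 0, 0, 0, -1.15, 0, 0.31, 0.093, 0.01, 0, 0, -1.15, 0, 0.31, 0.093, 0.016, 0, 0, -1.15, 0, 0.31, 0.093, 0.016, 0, 0, -1.15]}}

```text
clock: 11.0
tool_pos: [0.5745, -0.0993, 0.1494]
eef_rot: [0.988, 0.154, -0.001, -0.001]
contact_force: [-0.2, 0.2, -0.3]
opening: 0.153
finger_force: 50.0
```

Emit:
{"op": "nudge_tcp", "data": {"rows": [0, 0, 0, 0, 0, 0, 0, 0, 0, 0, 0, 0, 0, 0, 0, 0, 0, 0, 0, 0, 0]}}

```text
clock: 11.3
tool_pos: [0.576, -0.0994, 0.1511]
eef_rot: [0.988, 0.156, 0.0, 0.0]
contact_force: [0.1, -0.1, -0.6]
opening: 0.154
finger_force: 50.0
```

```bash
python3 - <<'E'
from h import *
go(.5757,-.0999,.15,18)
def crop(n,p,w,h,k):
    im=np.mean([camrig.snapshot(n) for _ in range(6)],0); np.save(n+'3.npy',im); u,v=proj(n,p).astype(int)
    x=cv2.resize(im[v-h//2:v+h//2,u-w//2:u+w//2],None,fx=k,fy=k,interpolation=cv2.INTER_CUBIC); print(n,u-w//2,v-h//2); return np.clip(x*1.8,0,255).astype('uint8')[:,:,::-1]
P=(.5757,-.0999,.12); cv2.imwrite('pics/crop5.png',np.hstack([crop('top',P,40,40,10),crop('side',P,40,40,10)]))
E
```

```text
11.3 d [-0.0004  0.0004  0.0011] rot [ 0.0004 -0.0005 -0.0018] F [ 0.1 -0.1 -0.6]
top 309 191
side 323 180
```

View pics/crop5.png

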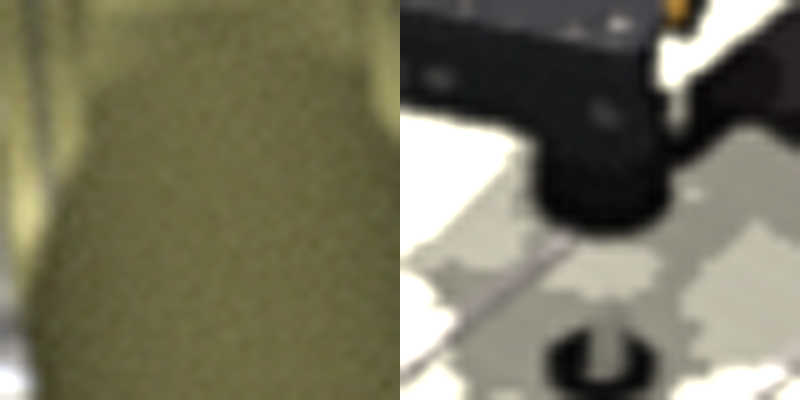

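The side view shows the held skirt at u ≈ 323+20.2, with the bezel directly below it at about the same u. I'll measure this sub-pixel against the calibrated vertical.

```bash
python3 - <<'E'
from h import *
g=np.load('side3.npy').mean(2)
def edges(v,lo,hi,mid):
    x=g[v,lo:hi]; o=[]
    t=.5*(x.min()+np.percentile(x,85)); 
    L=[i for i in range(lo,hi-1) if (g[v,i]-t)*(g[v,i+1]-t)<0]
    return [round(i+(t-g[v,i])/(g[v,i+1]-g[v,i]),2) for i in L]
for v in range(197,204): print(v,edges(v,331,354,343))
for v in range(213,219): print(v,edges(v,331,354,343))
b=proj('side',(.5757,-.0999,.062)); print('axis u', b, proj('side',(.576,-.0994,.135)),proj('side',(.5757,-.0999,.135)), proj('side',(.5807,-.0983,.135)),proj('side',(.5742,-.0947,.135)))
x,y=.576,-.0994
a=np.array([.0382-x,.7374-y]);a/=np.linalg.norm(a)
for z in(.127,.128,.129): print(proj('side',(x+a[0]*.0215,y+a[1]*.0215,z)))
col=g[190:210,343]; print(col.round())
E
```

```text
197 [np.float64(335.66), np.float64(349.94)]
198 [np.float64(335.57), np.float64(349.73)]
199 [np.float64(335.56), np.float64(349.84)]
200 [np.float64(336.1), np.float64(349.56)]
201 [np.float64(336.59), np.float64(349.12)]
202 [np.float64(337.36), np.float64(348.35)]
203 [np.float64(339.26), np.float64(347.57)]
213 [np.float64(339.08), np.float64(341.93), np.float64(344.56), np.float64(346.05)]
214 [np.float64(337.81), np.float64(341.67), np.float64(344.8), np.float64(347.22)]
215 [np.float64(337.28), np.float64(341.62), np.float64(344.78), np.float64(348.07)]
216 [np.float64(337.23), np.float64(341.61), np.float64(344.68), np.float64(348.19)]
217 [np.float64(337.32), np.float64(341.56), np.float64(344.01), np.float64(348.12)]
218 [np.float64(337.48), np.float64(347.86)]
axis u [342.51354066 215.83907742] [343.07951408 196.91004208] [343.26467395 196.85953018] [341.5034972  196.48676647] [342.67584092 197.99977447]
[342.80428144 203.93051416]
[342.81481433 203.66212027]
[342.82535761 203.3934615 ]
[ 24.  31.  24.  14.  13.  14.  12.  10.   8.   9.   7.   7.   8.  34.
  81. 105. 106. 105. 105.  95.]
```

Emit:
{"op": "nudge_tcp", "data": {"rows": [0, -0.002, 0.0004, 0.01, 0, 0, 0, 0, -0.002, 0.0004, 0.025, 0, 0, 0, 0, -0.002, 0.0004, 0.036, 0, 0, 0, 0, -0.002, 0.0004, 0.039, 0, 0, 0, 0, -0.002, 0.0004, 0.042, 0, 0, 0, 0, -0.002, 0.0004, 0.045, 0, 0, 0, 0, -0.002, 0.0004, 0.045, 0, 0, 0, 0, -0.002, 0.0004, 0.045, 0, 0, 0]}}

```text
clock: 12.7
tool_pos: [0.5743, -0.101, 0.106]
eef_rot: [0.988, 0.155, 0.0, 0.0]
contact_force: [0.3, -0.1, -1.6]
opening: 0.152
finger_force: 50.0
```

Emit:
{"op": "nudge_tcp", "data": {"rows": [0, 0, 0, 0.002, 0, 0, 0, 0, 0, 0, 0.003, 0, 0, 0, 0, 0, 0, 0.003, 0, 0, 0]}}

```text
clock: 13.0
tool_pos: [0.5743, -0.101, 0.1027]
eef_rot: [0.988, 0.155, 0.0, 0.0]
contact_force: [0.2, 0.8, -0.6]
opening: 0.154
finger_force: 50.0
```

It's already 5 mm below the tip height without resistance, so the bore is on the spindle. I'll continue down.

Emit:
{"op": "nudge_tcp", "data": {"rows": [0, 0, 0, 0.003, 0, 0, 0, 0, 0, 0, 0.006, 0, 0, 0, 0, 0, 0, 0.009, 0, 0, 0, 0, 0, 0, 0.011, 0, 0, 0, 0, 0, 0, 0.011, 0, 0, 0, 0, 0, 0, 0.011, 0, 0, 0]}}

```text
clock: 13.6
tool_pos: [0.5744, -0.1009, 0.0921]
eef_rot: [0.988, 0.155, 0.0, 0.0]
contact_force: [0.5, 1.2, 4.4]
opening: 0.157
finger_force: 50.0
```

Emit:
{"op": "nudge_tcp", "data": {"rows": [0, 0, 0, 0.002, 0, 0, 0, 0, 0, 0, 0.003, 0, 0, 0, 0, 0, 0, 0.003, 0, 0, 0, 0, 0, 0, 0.003, 0, 0, 0]}}

```text
clock: 14.0
tool_pos: [0.5743, -0.1009, 0.0891]
eef_rot: [0.988, 0.155, 0.0, 0.0]
contact_force: [0.1, 1.8, 5.9]
opening: 0.154
finger_force: 50.0
```

Emit:
{"op": "nudge_tcp", "data": {"rows": [0, 0, 0, 0.002, 0, 0, 0, 0, 0, 0, 0.004, 0, 0, 0, 0, 0, 0, 0.005, 0, 0, 0, 0, 0, 0, 0.006, 0, 0, 0, 0, 0, 0, 0.006, 0, 0, 0, 0, 0, 0, 0.006, 0, 0, 0]}}

```text
clock: 14.6
tool_pos: [0.5745, -0.1009, 0.0858]
eef_rot: [0.988, 0.155, 0.001, 0.0]
contact_force: [-4.4, 2.0, 26.2]
opening: 0.153
finger_force: 50.0
```

```bash
python3 - <<'E'
from h import *
im=np.mean([camrig.snapshot('side') for _ in range(4)],0)
cv2.imwrite('pics/end.png',np.clip(cv2.resize(im[170:230,310:390],None,fx=8,fy=8,interpolation=cv2.INTER_CUBIC)*1.8,0,255).astype('uint8')[:,:,::-1])
s=r.get_state(); print(s['tool_pos'],s['contact_force'],s['finger_force'],s['moment'])
E
```

```text
[ 0.57457943 -0.10089802  0.08576996] [-5.32923681  1.1549027  26.95193214] 50.007641315460205 [ 0.35570987  1.07311427 -0.02209217]
```

View pics/end.png

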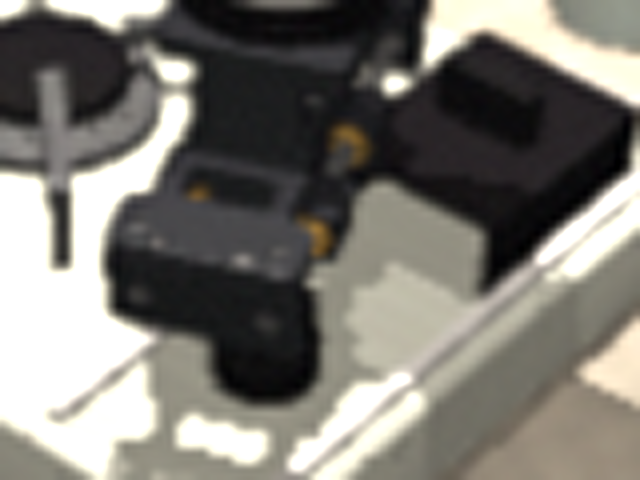

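The knob sits down on the bezel at (262,390 in the crop), the guard is at its far stop, and the spring has bottomed out at 27 N. I'll ease the push slightly and hand the job in.

Emit:
{"op": "nudge_tcp", "data": {"rows": [0, 0, 0, -0.0005, 0, 0, 0, 0, 0, 0, -0.0005, 0, 0, 0, 0, 0, 0, -0.0005, 0, 0, 0]}}

```text
clock: 15.1
tool_pos: [0.5746, -0.1009, 0.0858]
eef_rot: [0.988, 0.155, 0.001, 0.0]
contact_force: [-4.0, 2.9, 24.0]
opening: 0.152
finger_force: 50.0
```

```bash
python3 -c "
from h import *
s=r.get_state();print(s['tool_pos'],s['contact_force'],s['finger_force'])
if s['contact_force'][2]>10 and s['tool_pos'][2]<.0872: print(r.finish_job())"
```

```text
[ 0.57455051 -0.10091147  0.08584712] [-3.96815262  2.90314122 23.95413047] 50.006670355796814
the job is handed in; nothing more can be done
None
```

I handed the job in at 15.1 s: the guard is at its stop, and the knob is keyed home on the spindle, pressed to the bottom of the spring at 24 N and still gripped at 50 N; the judge returned no verdict.

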